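Drop the roaster spares into the parts tray

TASK

The spares for the roaster's service (a brass gear, a ball bearing and two bolts) lie in the grey drop-bottom bin. Put the empty steel tray centrally under the bin, then push the bin's red-handled release lever so that the floor swings open and drops all four spares into the tray. Leave the tray standing flat on the counter under the bin, and do not shift the spanner lying to its right.

Things in the scene. Friction and masses are not known exactly. Their poses are not given: they have to be found in the camera images.
- bin: Grey open-topped bin, 116 x 116 mm, on a dark rear post, fixed. Origin on the counter under the bin's centre; +x points away from the robot to the post, y along its front. Floor (trapdoor) at z = 178 mm, rim 238 mm, front wall at x = -58 mm. Post at x = 94 to 122 mm; foot x = 88 to 138 mm, 150 mm wide, 8 mm high. The space below is open at the front and both sides.
- trapdoor (a joint): Hinge of the bin's floor along its rear lower edge (x = +55 mm): 0 shut, 1.12 fully open (hangs steeply, its lowest point about 50 mm above the counter). Falls open by its own weight when unlatched and stays open; the spares slide off it towards the robot and land mostly in the half below the bin that is nearer the robot.
- release_lever (a joint): Release lever pivoted (axis along the bin's y) 88 mm ahead of the bin's centre at z = 220 mm. 0 upright and latched; grows as the top is pushed away from the robot towards the bin (+x of the bin), up to 0.5. The hook under the floor's lip lets go at about 0.2. A weak spring (1.5 to 2.5 N at the handle) returns it to 0 when let go.
- lever_grip (a point): Centre of the red T handle on top of the release lever: a round bar 15 mm thick and 59 mm long along the bin's y, 85 mm above the lever's pivot (z = 305 mm when upright); below it is a steel rod 10 mm thick.
- tray_in (a point): Centre of the inner floor of the empty square steel tray (3 mm above its underside). The tray is 156 x 156 mm outside, 40 mm high, walls 3 mm, 0.3 kg, loose. Its handle points along -x of the tray's frame.
- tray_grip (a point): Centre of the orange handle of the tray, 190 mm from the tray's centre along its -x, 28 mm above the tray's underside: a bar 80 mm long (along x), 16 mm wide (along y), 30 mm high. Same axes as the tray.
- gear_mid (a point): Centre of the brass gear, 48 mm across, 16 mm thick; starts flat on the bin's floor.
- bearing_mid (a point): Centre of the ball bearing, 35 mm across, 11 mm thick; starts flat on the bin's floor.
- bolt_a_mid (a point): Middle of a hexagon bolt, 53 mm long, head 18 mm; starts on the bin's floor.
- bolt_b_mid (a point): Middle of a second such bolt; starts on the bin's floor.
- spanner: Flat spanner, 179 mm long, 8 mm high; bystander, loose. Origin at its underside.
Things that resemble listed ones, but are neither listed nor needed, are in the scene too. Leave any pink look-alike of the part that bears bearing_mid alone.

How it is judged:
By the outcome, as a careful person would: the job done as asked, in the order asked, and still so for the second after the job is handed in, with the robot touching nothing.
It also fails if it takes over 48 s, if anything falls off the work surface, if the arm or the gripper's body presses on something with over 40 N, if the wrist force passes 120 N, or if a joint passes its speed limit or range.

ROBOT

A 6-joint arm with a two-finger parallel gripper is mounted at the origin on a cart in front of the work surface, level with it; the furniture and walls round the work are solid. World frame = base frame: x ahead of the robot, y to its left, z up, the work surface at z = 0. Lengths are in m, angles in rad, forces in N, time in s.
With the tool pointing down it reaches from about 0.275 to 1 m from the base axis. Payload 8.4 kg.
Tool frame: the origin (TCP) lies at the very end of the fingers, on their centre line; the grasp point (between the pads) lies 19 mm behind it; z points along the fingers, y is the direction in which the jaws open and shut (so a half turn about z gives the same grasp; the last joint's range is limited). The gripper opens to 85 mm and grips with 20 to 120 N. Pads are 22 mm wide; open, the fingers measure 114 mm over their backs; the gripper's body (76 mm by 85 mm) begins 54 mm behind the grasp point. The pads swing forward as they close: fully open they stand 13 mm farther back than shut.
Start: joints at [1.219, 0.353, 1.633, -0, 1.155, -0.002], TCP at [0.214, 0.587, 0.231] pointing down, gripper open.
Joint ranges: [-2.63, 2.63], [-0.92, 2.1], [0.06, 2.66], [-1.3, 4.44], [0, 2.69], [-3.02, 3.02]. Speed limits (rad/s): [2.22, 2.22, 2.79, 3.14, 3.14, 3.14].

INTERFACE

Orientations are given as a 3x3 rotation matrix whose columns are the frame's x, y, z axes.
In Python, from cell import manip gives the robot as it stands.
- The arm moves only by the shell command python3 -m crank 'ROWS' [FORCE]. ROWS is JSON, a list of rows, each a list of 3 entries, a list of its own where there are three numbers: the shift along the tool's x, y, z as a fraction of full scale, then the turn, a rotation vector about the tool's x, y, z as a fraction of full scale, then the opening, from 0 (shut) to 1 (fully open). In form: [[[x, y, z], [ax, ay, az], hand], ...]. A call has exactly 5 rows; each row is the pose to reach, as a shift and turn from the pose commanded when the call began, along the tool's axes at that moment; what a row does not reach only later rows make up. Full scale, the value 1, is 0.15 m for a shift and 90 degrees for a turn. A row lasts 1/12 s, in which the tool goes at most 41.7 mm and 7.16 degrees, less where a joint would pass 70% of its speed; a pose out of reach is approached as far as the arm can. A call with a number of a shift or a turn outside -1 to 1 is refused whole. A call with a gripper value outside its range is refused whole. The fingers move at their own pace and stop on an object; FORCE is the grip in N (left out, the last holds). Time passes only in rows, so rows that repeat a pose let the fingers close, or fill a call up. It gives the time, the measured TCP pose, the force and the opening at its end, in the units of the state.
- manip.sense(): the state, without advancing time (a new reading comes with each control period).
- manip.read_camera(name): name is "scene" or "top" or "wrist"; returns (picture, depth): 420x560x3 uint8, blue, green, red; 420x560 float32, m along the optical axis (not along the pixel's ray), 0 where there is no reading.
- manip.camera_params(name): a dict with "fov_y" (degrees; the focal length in pixels is half the picture's height over the tangent of half this angle, whatever the lens; pixels are square), "cx", "cy" (the principal point, pixels), "dist" ([k1, k2, p1, p2, k3] as OpenCV has them; the pictures are not rectified), "R" (3x3) and "t" (3): a world point X has camera coordinates R X + t. Camera axes: x right, y down, z forward; pixel columns grow to the right and rows downward; lengths in m; the calibration is good to about 2 mm. A picture is of the moment at which its call begins: read the wrist's pose just before it. camera_params takes no time and is no camera call; for the wrist camera it gives the pose at the moment of the call.
- manip.hand_in(): hands the job in, once; it reports no verdict.
The state is a dict: "time": time; "joint_pos": joint angles; "joint_vel": joint speeds; "tau": joint torques, N m; "tcp_pos": TCP position; "tcp_rot": TCP orientation; "contact_force": force on the tool from outside, world axes, zero at the start; "ft_torque": the same for the moment, N m; "finger_gap": finger opening in m.
Only numpy, scipy, OpenCV 4.12 (cv2) and the standard library are available. Lean on these libraries where they do the work, as an engineer would, in place of code of your own. Each camera call takes 0.05 s, during which the arm holds its last target.

## Working session

There is one attempt and no reset: what is moved stays moved. The work goes in short steps, Python scripts to look and compute and a shell command to move; the robot and the scene stay as the last step left them, time stands still between calls to the robot, and variables do not carry over. Pictures are saved under pics/ and viewed, and the job is handed in when it is done.

```bash
ls; mkdir -p pics
python3 - <<'E'
from cell import manip
import cv2,json
print(manip.sense())
for n in ["scene","top","wrist"]:
    p=manip.camera_params(n); print(n,p)
    im,d=manip.read_camera(n); cv2.imwrite(f"pics/{n}0.png",im)
    import numpy as np; np.savez(f"pics/{n}0.npz",im=im,d=d,R=p["R"],t=p["t"])
E
```

```text
pics
{'time': 0.0, 'joint_pos': array([ 1.21862018e+00,  3.53625242e-01,  1.63416357e+00, -3.21572745e-05,
        1.15520838e+00, -2.36547164e-03]), 'joint_vel': array([ 6.77510024e-05, -1.43807977e-04, -2.19110695e-04, -1.37245262e-04,
       -1.60960393e-03,  1.23542142e-03]), 'tau': array([ 6.26371766e-04, -6.05248117e+01, -3.42061186e+01, -5.97500298e-05,
        9.34976677e-03, -5.75636093e-06]), 'tcp_pos': array([0.21401836, 0.58668766, 0.2305634 ]), 'tcp_rot': array([[-9.39442079e-01,  3.42707414e-01, -4.56866167e-04],
       [ 3.42707718e-01,  9.39441140e-01, -1.32847482e-03],
       [-2.60792972e-05, -1.40459671e-03, -9.99999013e-01]]), 'contact_force': array([ 0.15529616, -0.49646343,  1.08452858]), 'ft_torque': array([ 0.03173997, -0.00187545, -0.04615932]), 'finger_gap': 0.08550956418186466}
scene {'fov_y': 44.21434960401376, 'cx': 276.913086519674, 'cy': 209.3799418917828, 'dist': array([-0.05627288,  0.        ,  0.        ,  0.        ,  0.        ]), 'R': array([[ 0.64042249, -0.76801627, -0.00316866],
       [-0.53516732, -0.44329092, -0.71908908],
       [ 0.55086747,  0.46221658, -0.69491069]]), 't': array([-0.25487015,  0.49472346,  1.08747342])}
top {'fov_y': 57.98123601352589, 'cx': 266.0482837276155, 'cy': 212.55053185679267, 'dist': array([-0.00720296,  0.        ,  0.        ,  0.        ,  0.        ]), 'R': array([[-0.02613733, -0.99961369,  0.00945071],
       [-0.99171135,  0.02473868, -0.12608171],
       [ 0.12579921, -0.01266782, -0.99197484]]), 't': array([0.12254266, 0.57663233, 1.05511656])}
wrist {'fov_y': 60.95058857544136, 'cx': 275.01070121132364, 'cy': 208.39617517964052, 'dist': array([-0.09272783,  0.        ,  0.        ,  0.        ,  0.        ]), 'R': array([[ 0.34373179,  0.93906688, -0.0013571 ],
       [ 0.90350069, -0.33031865,  0.27308623],
       [ 0.25599795, -0.09509456, -0.9619886 ]]), 't': array([-0.62363417, -0.03507371,  0.37827443])}
```

View pics/scene0.png

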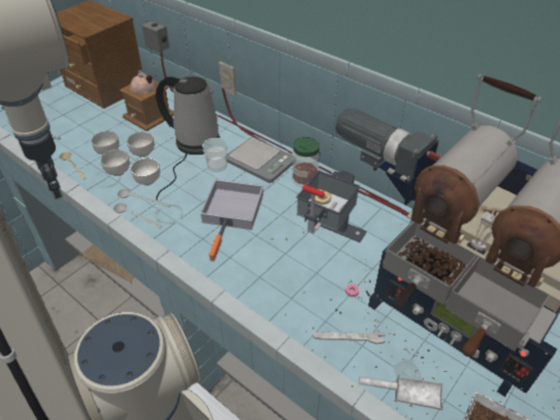

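View pics/top0.png

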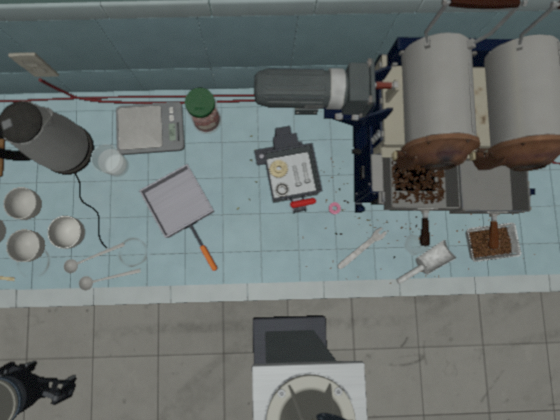

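View pics/wrist0.png

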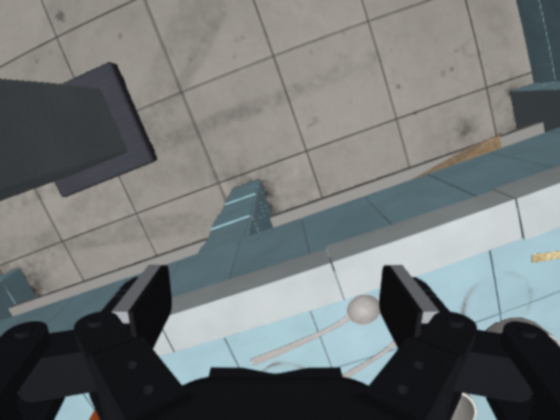

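The top picture shows the tray at (178,202) with its orange handle near (205,255), the bin at (290,172) with the red T handle at (303,203), the spanner at (360,247) and the pink ring at (335,208). I'll measure these next.

```bash
cat > h.py <<'E'
from cell import manip
import numpy as np, cv2
def K(n):
    p=manip.camera_params(n); f=210/np.tan(np.radians(p["fov_y"]/2))
    return np.array([[f,0,p["cx"]],[0,f,p["cy"]],[0,0,1]]),p["dist"]
def cam(n,f):
    z=np.load(f); k,d=K(n); return k,d,z["R"],z["t"],z["im"],z["d"]
def ray(c,uv):
    k,d,R,t=c[:4]
    q=cv2.undistortPoints(np.array(uv,float).reshape(-1,1,2),k,d).reshape(-1,2)
    v=np.c_[q,np.ones(len(q))]@R
    return -R.T@t, v, q
def onz(c,uv,z):
    o,v,_=ray(c,uv); return o+v*((z-o[2])/v[:,2])[:,None]
def bydepth(c,uv):
    o,v,_=ray(c,uv); uv=np.round(uv).astype(int).reshape(-1,2)
    return o+v*c[5][uv[:,1],uv[:,0]][:,None]
def proj(c,X):
    k,d,R,t=c[:4]; return cv2.projectPoints(np.array(X,float).reshape(-1,1,3),cv2.Rodrigues(R)[0],t,k,d)[0].reshape(-1,2)
def snap(n,tag):
    p=manip.camera_params(n); im,d=manip.read_camera(n)
    np.savez(f"pics/{tag}.npz",im=im,d=d,R=p["R"],t=p["t"]); cv2.imwrite(f"pics/{tag}.png",im)
    return cam(n,f"pics/{tag}.npz")
E
python3 - <<'E'
from h import *
ct=cam("top","pics/top0.npz"); cs=cam("scene","pics/scene0.npz")
def crop(c,x,y,w,h,s,f): cv2.imwrite(f,cv2.resize(c[4][y:y+h,x:x+w],None,fx=s,fy=s,interpolation=cv2.INTER_CUBIC))
crop(ct,130,120,260,170,3,"pics/topc.png"); crop(cs,190,150,210,150,3.8,"pics/scc.png")
for n,c in(("top",ct),("scene",cs)):
    hsv=cv2.cvtColor(c[4],cv2.COLOR_BGR2HSV)
    for nm,lo,hi in(("red",(0,190,110),(5,255,255)),("orange",(6,170,140),(16,255,255))):
        m=cv2.inRange(hsv,lo,hi); nn,l,st,ce=cv2.connectedComponentsWithStats(m)
        for i in range(1,nn):
            if st[i,4]>25: print(n,nm,st[i],ce[i],bydepth(c,[ce[i]]).round(3))
# point cloud top
vv,uu=np.mgrid[0:420,0:560]; P=bydepth(ct,np.c_[uu.ravel(),vv.ravel()])
P=P.reshape(420,560,3)
np.save("pics/P.npy",P)
for y in (202,):print(P[y,130:230:6].round(3))
print(P[172,255:330:4].round(3))
E
```

```text
top red [296 199  19   7  44] [305.18181818 201.88636364] [[0.566 0.026 0.312]]
top orange [201 246  15  24  88] [208.26136364 257.27272727] [[0.456 0.273 0.046]]
[[ 0.625  0.51   0.003]
 [ 0.626  0.494 -0.002]
 [ 0.624  0.474  0.005]
 [ 0.62   0.449  0.03 ]
 [ 0.624  0.44   0.001]
 [ 0.623  0.422  0.003]
 [ 0.623  0.404  0.004]
 [ 0.622  0.385  0.006]
 [ 0.622  0.368  0.003]
 [ 0.622  0.351  0.002]
 [ 0.621  0.332  0.005]
 [ 0.62   0.314  0.007]
 [ 0.62   0.297  0.003]
 [ 0.613  0.273  0.045]
 [ 0.619  0.261  0.003]
 [ 0.619  0.244  0.001]
 [ 0.619  0.226 -0.   ]]
[[ 0.708  0.137 -0.001]
 [ 0.708  0.125 -0.002]
 [ 0.707  0.113  0.   ]
 [ 0.651  0.106  0.237]
 [ 0.662  0.095  0.189]
 [ 0.662  0.085  0.187]
 [ 0.66   0.075  0.196]
 [ 0.662  0.064  0.187]
 [ 0.664  0.054  0.179]
 [ 0.664  0.044  0.178]
 [ 0.661  0.034  0.189]
 [ 0.663  0.023  0.177]
 [ 0.663  0.013  0.178]
 [ 0.66   0.004  0.19 ]
 [ 0.662 -0.007  0.18 ]
 [ 0.653 -0.011  0.218]
 [ 0.648 -0.018  0.237]
 [ 0.703 -0.068  0.002]
 [ 0.703 -0.08  -0.   ]]
```

View pics/topc.png

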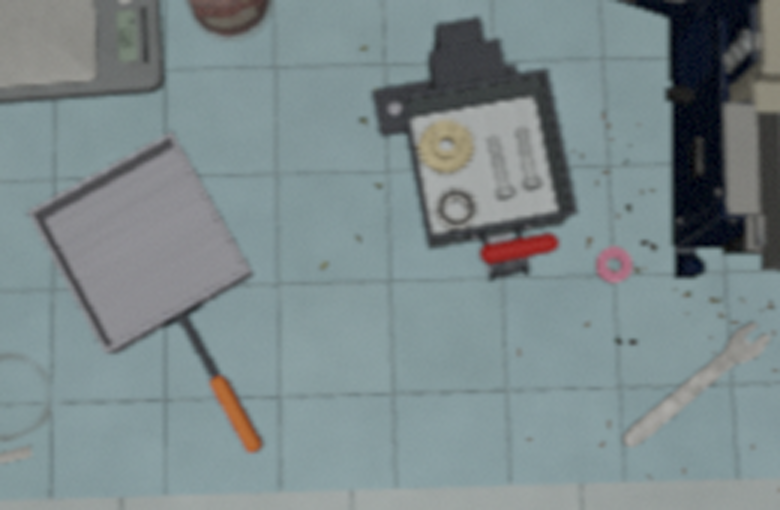

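View pics/scc.png

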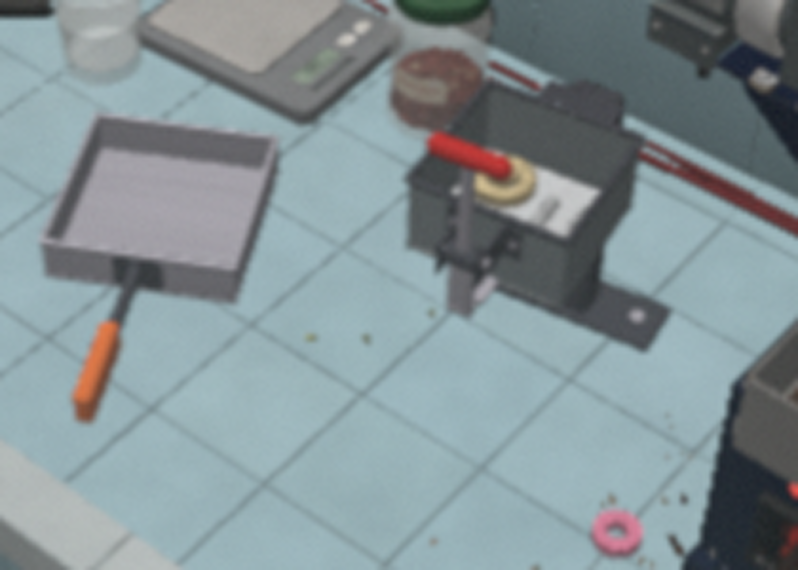

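Run:
```python
from h import *
ct=cam("top","pics/top0.npz"); cs=cam("scene","pics/scene0.npz"); P=np.load("pics/P.npy")
def fit(sel,nm):
    q=P[sel][:,:2].astype(np.float32); r=cv2.minAreaRect(q); print(nm,len(q),r); return r
vv,uu=np.mgrid[0:420,0:560]
fit((abs(P[...,2]-.238)<.006)&(uu>255)&(uu<325)&(vv>135)&(vv<205),"rimdepth")
fit((abs(P[...,2]-.040)<.007)&(uu>135)&(uu<218)&(vv>160)&(vv<240),"traydepth")
# corners by hand
B=np.array([[430,243],[574,212],[547,70],[410,112]])/3+[130,120]
B[:,]-=1/3
W=onz(ct,B,.238); print("bin corners",W[:,:2].round(4).tolist())
T=np.array([[35,210],[172,137],[250,270],[112,350]])/3+[130-.33,120-.33]
W=onz(ct,T,.040); print("tray",W[:,:2].round(4).tolist(), W.mean(0),np.linalg.norm(np.diff(W,axis=0),axis=1))
# handle top z=.043
hsv=cv2.cvtColor(ct[4],cv2.COLOR_BGR2HSV)
for nm,lo,hi,z,roi in(("orange",(5,120,110),(18,255,255),.043,(195,240,222,275)),("red",(0,150,80),(6,255,255),.312,(285,193,322,212)),("redb",(174,150,80),(180,255,255),.312,(285,193,322,212))):
    m=cv2.inRange(hsv,lo,hi); mm=np.zeros_like(m); x0,y0,x1,y1=roi; mm[y0:y1,x0:x1]=m[y0:y1,x0:x1]
    p=np.argwhere(mm)[:,::-1]
    if len(p)<5: continue
    w=onz(ct,p.astype(float),z)[:,:2].astype(np.float32); print(nm,len(p),cv2.minAreaRect(w),w.mean(0))
# scene tray corners
S=np.array([[45,242],[98,117],[277,138],[237,300]])
S[3]=[240,275]
S=S/3.8+[190,150]-.37
print("sc tray",onz(cs,S,.040)[:,:2].round(4).tolist())
# verify drawn
```

```text
rimdepth 514 ((0.6505125164985657, 0.04392358288168907), (0.1272963136434555, 0.12186803668737411), 9.179104804992676)
traydepth 473 ((0.59920734167099, 0.3525906205177307), (0.2115846872329712, 0.15917101502418518), 28.710641860961914)
bin corners [[0.5817, 0.0933], [0.6036, -0.0208], [0.7195, -0.0043], [0.6875, 0.1062]]
tray [[0.6545, 0.4656], [0.7232, 0.3341], [0.5912, 0.2597], [0.518, 0.3908]] [0.62172362 0.36253507 0.04      ] [0.14832762 0.15158865 0.15015447]
orange 130 ((0.4561946392059326, 0.2742246389389038), (0.07701526582241058, 0.013543912209570408), 28.558792114257812) [0.45550182 0.2739695 ]
red 127 ((0.5644678473472595, 0.03198261559009552), (0.011924998834729195, 0.05138034373521805), 9.966278076171875) [0.56434005 0.03278879]
sc tray [[0.5222, 0.3944], [0.6548, 0.4677], [0.7299, 0.3353], [0.5923, 0.2533]]
```

```bash
python3 - <<'E'
from h import *
ct=cam("top","pics/top0.npz"); cs=cam("scene","pics/scene0.npz")
S=np.array([[408,180],[570,238],[640,140],[487,82]])/3.8+[190,150]-.37
W=onz(cs,S,.238); print("sc bin",W[:,:2].round(4).tolist(),W.mean(0))
print("T ends top",onz(ct,np.array([[482,255],[557,241]])/3+[129.67,119.67],.305).round(4).tolist())
print("T ends scene",onz(cs,np.array([[430,143],[513,170]])/3.8+[190,150]-.37,.305).round(4).tolist())
E
cat > ov.py <<'E'
from h import *
def ov(c,x,y,psi,fn,roi,s,tray=None):
    R=np.array([[np.cos(psi),-np.sin(psi)],[np.sin(psi),np.cos(psi)]])
    im=c[4].copy(); x0,y0,w,h=roi; im=cv2.resize(im[y0:y0+h,x0:x0+w],None,fx=s,fy=s,interpolation=cv2.INTER_CUBIC)
    def pl(pts,col,closed=True):
        X=[np.r_[R@np.array(p[:2])+[x,y],p[2]] for p in pts]
        q=((proj(c,X)-[x0,y0]+.5)*s).astype(np.int32); cv2.polylines(im,[q],closed,col,1)
    a=.058
    pl([(-a,-a,.238),(a,-a,.238),(a,a,.238),(-a,a,.238)],(0,255,0))
    pl([(.088,-.075,.008),(.138,-.075,.008),(.138,.075,.008),(.088,.075,.008)],(255,0,255))
    pl([(-.088,-.0295,.305),(-.088,.0295,.305)],(255,255,0),False)
    if tray is not None:
        x,y,p=tray; R=np.array([[np.cos(p),-np.sin(p)],[np.sin(p),np.cos(p)]]); a=.078
        pl([(-a,-a,.04),(a,-a,.04),(a,a,.04),(-a,a,.04)],(0,255,0)); pl([(-.23,-.008,.043),(-.15,-.008,.043),(-.15,.008,.043),(-.23,.008,.043)],(0,255,0))
    cv2.imwrite(fn,im)
E
python3 - <<'E'
from ov import *
ct=cam("top","pics/top0.npz"); cs=cam("scene","pics/scene0.npz")
t=(.623,.364,np.radians(28.4))
ov(ct,.651,.0455,np.radians(10.3),"pics/ovt.png",(130,120,260,170),3,t)
ov(cs,.651,.0455,np.radians(10.3),"pics/ovs.png",(190,150,210,150),3.8,t)
E
```

```text
sc bin [[0.5867, 0.0912], [0.6096, -0.0218], [0.7171, -0.0041], [0.7003, 0.1111]] [0.65341395 0.04412447 0.238     ]
T ends top [[0.5614, 0.0581, 0.305], [0.5703, 0.0033, 0.305]]
T ends scene [[0.5637, 0.0579, 0.305], [0.5763, 0.0038, 0.305]]
```

View pics/ovt.png

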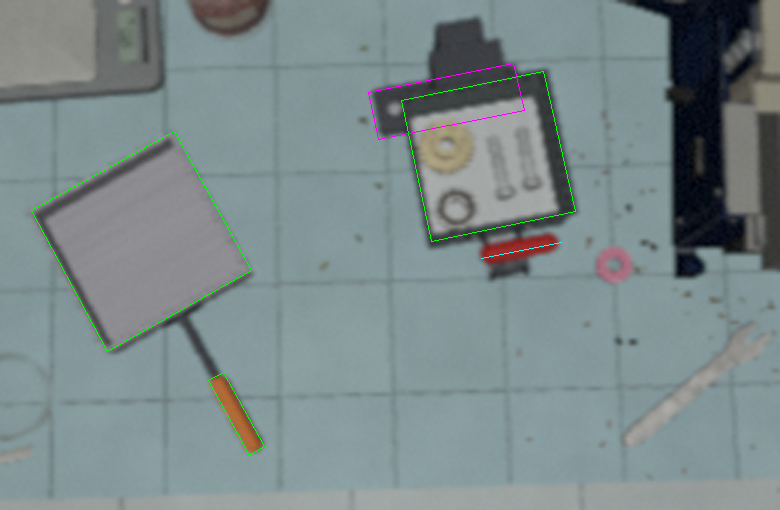

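View pics/ovs.png

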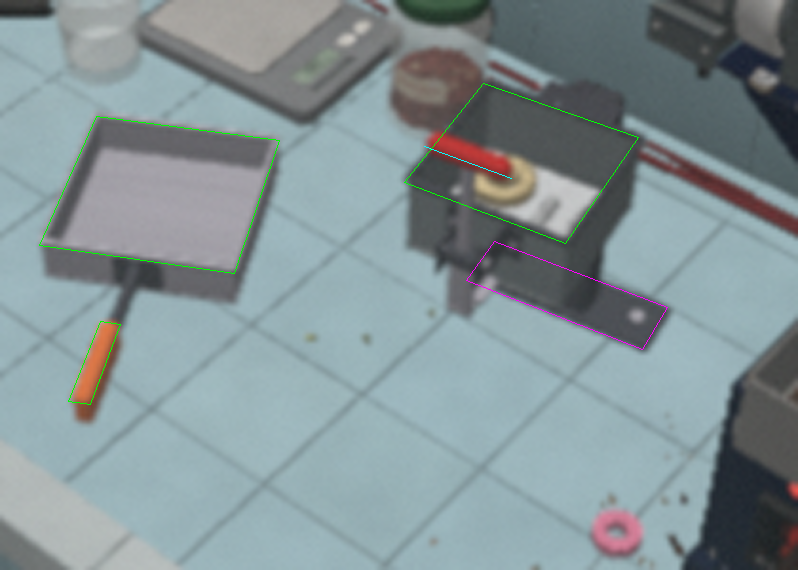

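The overlays fit both views: tray at (0.623, 0.364) with yaw 28.4°, bin at about (0.653, 0.045) with yaw 10.3°, and handle grip at (0.456, 0.274). There is only one tray, one bin and one lever in view. The wrist camera sits on tool +x, so turning tool x towards the robot keeps it clear of the bin.

```bash
cat > go.py <<'E'
# usage: python3 go.py x y z yaw_of_tool_x(deg): residual shift/turn in tool axes, fractions of full scale
import sys; from h import *
from scipy.spatial.transform import Rotation as Ro
x,y,z,a=map(float,sys.argv[1:5]); s=manip.sense(); R=s["tcp_rot"]; a=np.radians(a)
ex=np.array([np.cos(a),np.sin(a),0]); ez=np.array([0,0,-1.]); T=np.c_[ex,np.cross(ez,ex),ez]
print("t",s["time"],"tcp",s["tcp_pos"].round(4),"gap",round(s["finger_gap"],4),"F",s["contact_force"].round(1),"j",s["joint_pos"].round(2))
print("shift",(R.T@(np.array([x,y,z])-s["tcp_pos"])/.15).round(3),"turn",(Ro.from_matrix(R.T@T).as_rotvec()/(np.pi/2)).round(3))
E
python3 - <<'E'
from h import *
ct=cam("top","pics/top0.npz")
print("spanner ends",onz(ct,np.array([[626,440],[760,330]])/3+[129.67,119.67],.004).round(3).tolist())
E
python3 go.py .456 .274 .10 208.4
```

```text
spanner ends [[0.42, -0.099, 0.004], [0.524, -0.237, 0.004]]
t 0.15 tcp [0.2141 0.5868 0.2307] gap 0.0851 F [-0.3  0.5 -0.3] j [ 1.22  0.35  1.63  0.    1.16 -0.  ]
shift [-2.23  -1.406  0.873] turn [-0.001 -0.    -0.538]
```

```bash
python3 -m crank '[[[-0.2,-0.12,0.02],[0,0,-0.07],1],[[-0.4,-0.24,0.04],[0,0,-0.14],1],[[-0.6,-0.36,0.06],[0,0,-0.21],1],[[-0.8,-0.48,0.08],[0,0,-0.28],1],[[-1,-0.6,0.1],[0,0,-0.35],1]]' 60; python3 go.py .456 .274 .10 208.4
```

```text
time: 0.57
tcp_pos: [0.3248, 0.4498, 0.216]
tcp_rot: [[-0.979, -0.205, -0.0], [-0.205, 0.979, -0.0], [0.0, -0.0, -1.0]]
contact_force: [1.4, 0.6, 0.2]
finger_gap: 0.0853
t 0.5667 tcp [0.3248 0.4498 0.216 ] gap 0.0853 F [1.4 0.6 0.2] j [ 0.94  0.26  1.8  -0.    1.08 -0.83]
shift [-0.617 -1.326  0.773] turn [-0.    -0.    -0.184]
```

```bash
python3 -m crank '[[[-0.1,-0.2,0.06],[0,0,-0.04],1],[[-0.2,-0.4,0.12],[0,0,-0.08],1],[[-0.32,-0.6,0.2],[0,0,-0.12],1],[[-0.44,-0.8,0.3],[0,0,-0.16],1],[[-0.56,-1,0.4],[0,0,-0.18],1]]'; python3 go.py .456 .274 .08 208.4
```

```text
time: 0.98
tcp_pos: [0.4373, 0.3195, 0.1559]
tcp_rot: [[-0.884, -0.468, 0.001], [-0.468, 0.884, 0.0], [-0.001, 0.0, -1.0]]
contact_force: [0.2, 1.1, -0.4]
finger_gap: 0.0858
t 0.9833 tcp [0.4373 0.3195 0.1559] gap 0.0858 F [ 0.2  1.1 -0.4] j [ 0.63  0.31  1.88  0.    0.95 -1.43]
shift [ 0.032 -0.327  0.506] turn [ 0.     0.    -0.006]
```

```bash
python3 -m crank '[[[0.01,-0.12,0.05],[0,0,0],1],[[0.02,-0.24,0.15],[0,0,0],1],[[0.03,-0.32,0.28],[0,0,0],1],[[0.03,-0.33,0.4],[0,0,0],1],[[0.03,-0.33,0.4],[0,0,0],1]]'
python3 - <<'E'
from h import *
c=snap("wrist","w1")
hsv=cv2.cvtColor(c[4],cv2.COLOR_BGR2HSV); m=cv2.inRange(hsv,(5,120,110),(18,255,255)); n,l,st,ce=cv2.connectedComponentsWithStats(m)
i=1+st[1:,4].argmax(); print(st[i]); p=np.argwhere(l==i)[:,::-1].astype(float); w=onz(c,p,.043)[:,:2].astype(np.float32); print(cv2.minAreaRect(w))
E
python3 go.py .456 .274 .010 208.4
```

```text
time: 1.4
tcp_pos: [0.4537, 0.2729, 0.0933]
tcp_rot: [[-0.886, -0.463, -0.005], [-0.463, 0.886, -0.003], [0.005, -0.0, -1.0]]
contact_force: [-0.2, -0.8, -0.0]
finger_gap: 0.0857
[ 261  170   27  128 3188]
((0.455942302942276, 0.2728450298309326), (0.07746987044811249, 0.014438859187066555), 28.05132293701172)
t 1.45 tcp [0.4543 0.2738 0.0948] gap 0.0853 F [-0.1  0.9 -0.5] j [ 0.54  0.39  1.94  0.    0.81 -1.51]
shift [-0.013 -0.004  0.566] turn [-0.    -0.002 -0.009]
```

View pics/w1.png

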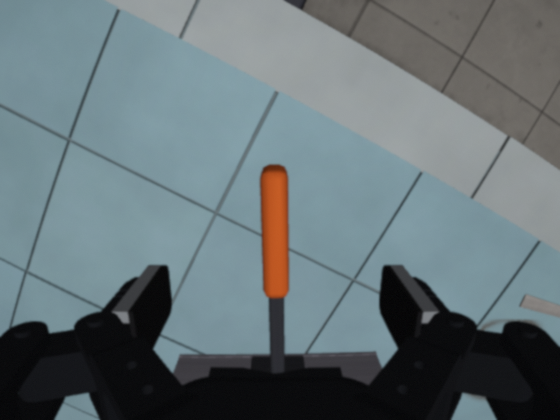

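The orange handle is centred between the fingers at (275,232) and lies along tool x, which agrees with the other measurements. I'll descend and grip.

```bash
python3 -m crank '[[[0,0,0.14],[0,0,0],1],[[0,0,0.28],[0,0,0],1],[[0,0,0.42],[0,0,0],1],[[0,0,0.55],[0,0,0],1],[[0,0,0.55],[0,0,0],1]]' 60; python3 -m crank '[[[0,0,0],[0,0,0],0.5],[[0,0,0],[0,0,0],0],[[0,0,0],[0,0,0],0],[[0,0,0],[0,0,0],0],[[0,0,0],[0,0,0],0]]' 60;  python3 go.py .456 .274 .010 208.4
```

```text
time: 1.87
tcp_pos: [0.4539, 0.2748, 0.012]
tcp_rot: [[-0.885, -0.465, -0.003], [-0.465, 0.885, -0.002], [0.003, -0.0, -1.0]]
contact_force: [-1.2, -1.1, -0.7]
finger_gap: 0.0851
time: 2.28
tcp_pos: [0.456, 0.2753, 0.0148]
tcp_rot: [[-0.886, -0.464, 0.001], [-0.464, 0.886, 0.001], [-0.002, 0.0, -1.0]]
contact_force: [-0.3, 0.2, -0.3]
finger_gap: 0.0253
t 2.2833 tcp [0.456  0.2753 0.0148] gap 0.0253 F [-0.3  0.2 -0.3] j [ 0.54  0.52  1.98  0.    0.64 -1.51]
shift [ 0.004 -0.008  0.032] turn [ 0.     0.001 -0.008]
```

```bash
python3 -m crank '[[[0,0,0],[0,0,0],0],[[0,0,0],[0,0,0],0],[[0,0,0],[0,0,0],0],[[0,0,0],[0,0,0],0],[[0,0,0],[0,0,0],0]]' 60;  python3 go.py .456 .274 .010 208.4
```

```text
time: 2.7
tcp_pos: [0.4557, 0.2751, 0.014]
tcp_rot: [[-0.886, -0.464, 0.001], [-0.464, 0.886, 0.0], [-0.001, 0.0, -1.0]]
contact_force: [-0.7, 0.3, 5.9]
finger_gap: 0.015
t 2.7 tcp [0.4557 0.2751 0.014 ] gap 0.015 F [-0.7  0.3  5.9] j [ 0.54  0.52  1.98 -0.    0.64 -1.51]
shift [ 0.001 -0.008  0.027] turn [ 0.     0.    -0.008]
```

```bash
python3 -m crank '[[[0,0,-0.005],[0,0,0],0],[[0,0,-0.01],[0,0,0],0],[[0,0,-0.015],[0,0,0],0],[[0,0,-0.015],[0,0,0],0],[[0,0,-0.015],[0,0,0],0]]' 80;  python3 go.py .4366 .0052 .016 190.3
```

```text
time: 3.12
tcp_pos: [0.455, 0.2747, 0.0158]
tcp_rot: [[-0.886, -0.464, -0.001], [-0.464, 0.886, -0.0], [0.001, -0.0, -1.0]]
contact_force: [-0.1, 0.7, -2.0]
finger_gap: 0.0146
t 3.1167 tcp [0.455  0.2747 0.0158] gap 0.0146 F [-0.1  0.7 -2. ] j [ 0.54  0.52  1.98 -0.    0.65 -1.51]
shift [ 9.430e-01 -1.534e+00 -1.000e-03] turn [-0.    -0.001  0.193]
```

```bash
python3 -m crank '[[[0.05,-0.08,0],[0,0,0.01],0],[[0.14,-0.23,0],[0,0,0.03],0],[[0.25,-0.41,0],[0,0,0.05],0],[[0.36,-0.59,0],[0,0,0.08],0],[[0.47,-0.77,0],[0,0,0.1],0]]';  python3 go.py .4366 .0052 .016 190.3
```

```text
time: 3.53
tcp_pos: [0.4456, 0.1383, 0.0158]
tcp_rot: [[-0.948, -0.318, -0.001], [-0.318, 0.948, -0.0], [0.001, -0.0, -1.0]]
contact_force: [0.1, 1.2, -2.1]
finger_gap: 0.0148
t 3.5333 tcp [0.4456 0.1383 0.0158] gap 0.0148 F [ 0.1  1.2 -2.1] j [ 0.3   0.45  2.12 -0.    0.58 -1.6 ]
shift [ 0.339 -0.822 -0.001] turn [-0.    -0.001  0.092]
```

```bash
python3 -m crank '[[[0.08,-0.2,0],[0,0,0.02],0],[[0.16,-0.4,0],[0,0,0.04],0],[[0.24,-0.58,0],[0,0,0.06],0],[[0.3,-0.72,0],[0,0,0.08],0],[[0.34,-0.82,0],[0,0,0.09],0]]';python3 -m crank '[[[0,0,0],[0,0,0],0],[[0,0,0],[0,0,0],0],[[0,0,0],[0,0,0],0],[[0,0,0],[0,0,0],0],[[0,0,0],[0,0,0],0]]';  python3 go.py .4366 .0052 .016 190.3
python3 - <<'E'
from h import *
snap("top","top1"); snap("scene","sc1")
from ov import *
ct=cam("top","pics/top1.npz"); cs=cam("scene","pics/sc1.npz")
ov(ct,.653,.0445,np.radians(10.3),"pics/ovt1.png",(200,120,200,150),4)
ov(cs,.653,.0445,np.radians(10.3),"pics/ovs1.png",(190,150,210,150),3.8)
E
```

```text
time: 3.95
tcp_pos: [0.4362, 0.0048, 0.0158]
tcp_rot: [[-0.984, -0.18, -0.002], [-0.18, 0.984, -0.0], [0.002, 0.0, -1.0]]
contact_force: [0.1, 1.2, -1.2]
finger_gap: 0.0148
time: 4.37
tcp_pos: [0.4374, 0.0077, 0.016]
tcp_rot: [[-0.983, -0.184, -0.0], [-0.184, 0.983, 0.0], [0.0, 0.0, -1.0]]
contact_force: [0.6, -0.2, -1.8]
finger_gap: 0.0147
t 4.3667 tcp [0.4374 0.0077 0.016 ] gap 0.0147 F [ 0.6 -0.2 -1.8] j [ 0.01  0.42  2.18  0.    0.54 -1.74]
shift [ 0.009 -0.015 -0.   ] turn [ 0.    -0.     0.004]
```

View pics/ovt1.png

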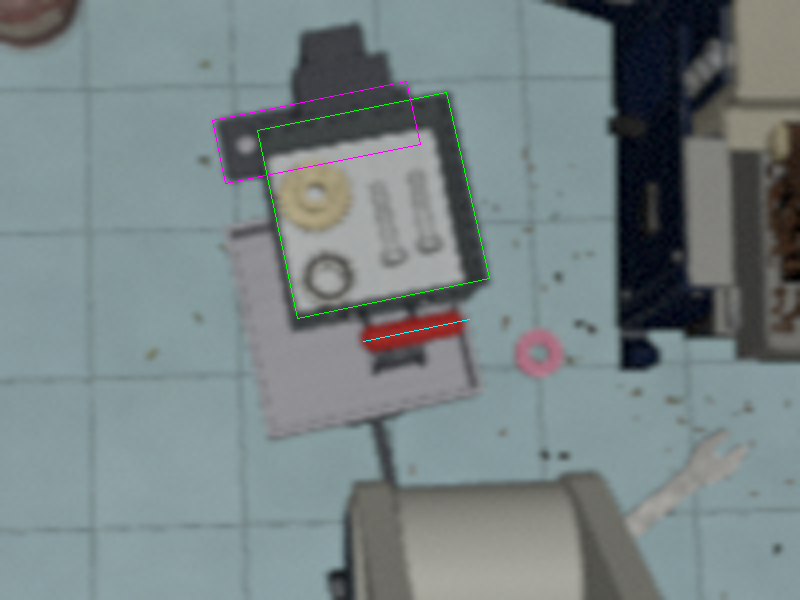

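View pics/ovs1.png

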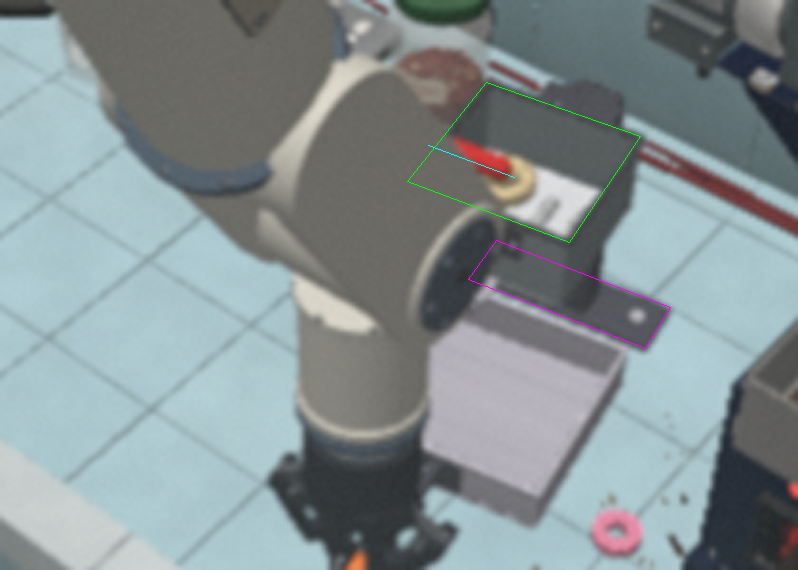

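Run:
```python
from h import *
ct=cam("top","pics/top1.npz"); cs=cam("scene","pics/sc1.npz")
a=onz(ct,np.array([[270,438],[479,390],[228,228]])/4+[199.6,119.6],.04)[:,:2]
b=onz(cs,np.array([[538,495],[626,350]])/3.8+[190,150]-.37,.04)[:,:2]
print(a.round(4),b.round(4))
d=a[0]-a[1]; print("yaw front",np.degrees(np.arctan2(d[1],d[0]))-90, np.linalg.norm(d))
d=b[1]-b[0]; print("yaw right",np.degrees(np.arctan2(d[1],d[0])), np.linalg.norm(d))
u=np.array([np.cos(np.radians(10.5)),np.sin(np.radians(10.5))]);v=np.array([-u[1],u[0]])
ca=(a[0]+a[1])/2+.078*u; cb=b.mean(0)+.078*v
print("centre top",ca,"scene",cb)
for c,o in((ca,[.651,.0455]),(cb,[.653,.0445])): print("in bin frame",((c-o)@u).round(4),((c-o)@v).round(4))
s=manip.sense()["tcp_pos"][:2]; print("from tcp",s+.19*u)
```

```text
[[ 0.5314  0.1061]
 [ 0.5621 -0.0446]
 [ 0.6849  0.1325]] [[ 0.5645 -0.0462]
 [ 0.7159 -0.0176]]
yaw front 11.506239994754225 0.15380805815601217
yaw right 10.69781216590666 0.15409743480567903
centre top [0.62345033 0.04492809] scene [0.62595297 0.04483723]
in bin frame -0.0272 0.0045
in bin frame -0.0265 0.0053
from tcp [0.62433621 0.04226975]
```

The tray is 27 mm short of the bin centre and about 4.5 mm to its left, and both views agree. I'll push it in.

```bash
python3 -m crank '[[[-0.03,-0.015,0],[0,0,0.003],0],[[-0.08,-0.03,0],[0,0,0.006],0],[[-0.13,-0.03,0],[0,0,0.006],0],[[-0.18,-0.03,0],[0,0,0.006],0],[[-0.18,-0.03,0],[0,0,0.006],0]]';  python3 go.py .4366 .0052 .016 190.3
python3 - <<'E'
from ov import *
ct=snap("top","top2"); cs=snap("scene","sc2")
ov(ct,.651,.0455,np.radians(10.3),"pics/ovt2.png",(200,120,200,150),4)
ov(cs,.653,.0445,np.radians(10.3),"pics/ovs2.png",(190,150,210,150),3.8)
E
```

```text
time: 4.88
tcp_pos: [0.4676, 0.0078, 0.0162]
tcp_rot: [[-0.985, -0.174, 0.002], [-0.174, 0.985, 0.0], [-0.002, -0.0, -1.0]]
contact_force: [0.6, -0.1, -1.8]
finger_gap: 0.0146
t 4.8833 tcp [0.4676 0.0078 0.0162] gap 0.0146 F [ 0.6 -0.1 -1.8] j [ 0.01  0.45  2.12  0.    0.57 -1.73]
shift [0.207 0.019 0.001] turn [-0.     0.002 -0.003]
```

View pics/ovt2.png

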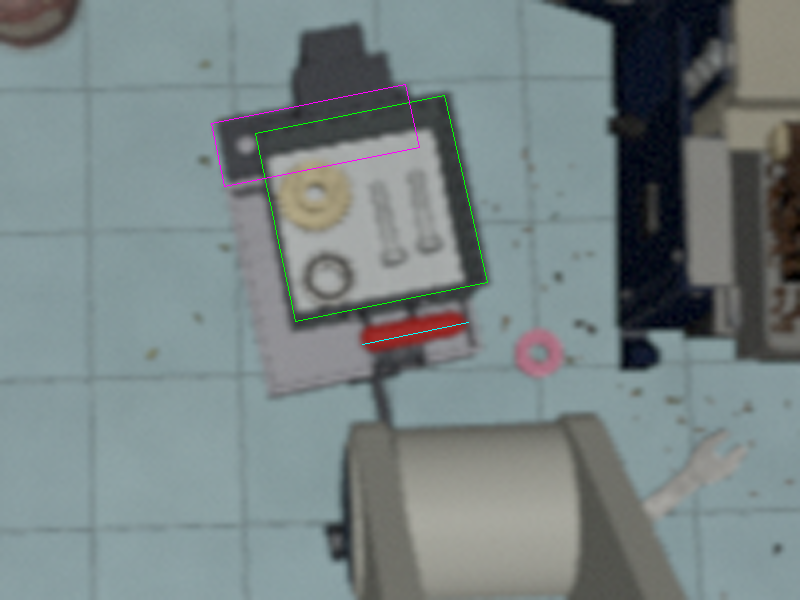

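View pics/ovs2.png

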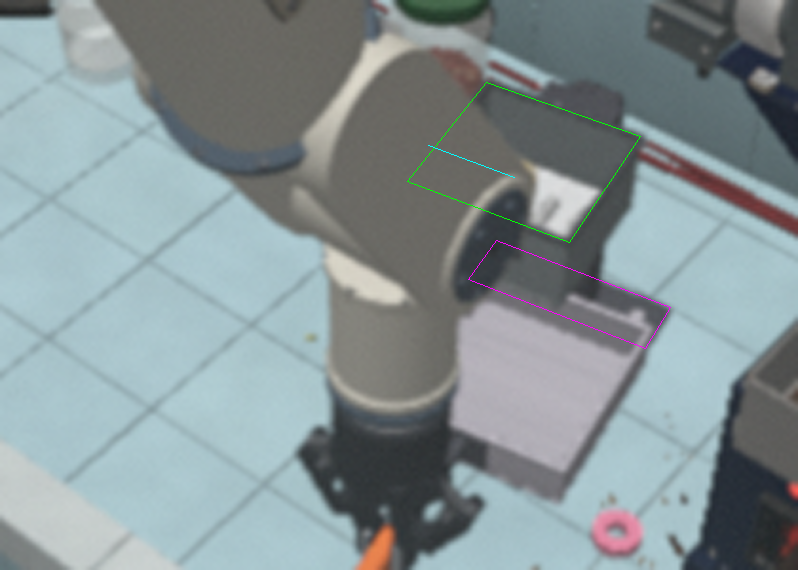

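Run:
```python
from h import *
ct=cam("top","pics/top2.npz"); cs=cam("scene","pics/sc2.npz")
a=onz(ct,np.array([[269,397],[478,350]])/4+[199.6,119.6],.04)[:,:2]
b=onz(cs,np.array([[568,468],[650,325]])/3.8+[190,150]-.37,.04)[:,:2]
print(b)
u=np.array([np.cos(np.radians(10.5)),np.sin(np.radians(10.5))]);v=np.array([-u[1],u[0]])
ca=(a[0]+a[1])/2+.078*u; cb=b[0]+.078*v+.078*u
print("centre top",ca,"scene",cb)
for c,o in((ca,[.651,.0455]),(cb,[.653,.0445])): print("in bin frame",((c-o)@u).round(4),((c-o)@v).round(4))
```

```text
[[ 0.59715431 -0.04842787]
 [ 0.74840937 -0.01731256]]
centre top [0.65263637 0.04462081] scene [0.65963382 0.04248038]
in bin frame 0.0014 -0.0012
in bin frame 0.0062 -0.0032
```

```bash
python3 -m crank '[[[0.01,0.01,0],[0,0,0],0],[[0.02,0.01,0],[0,0,0],0],[[0.02,0.01,0.005],[0,0,0],0],[[0.02,0.01,0.01],[0,0,0],0],[[0.02,0.01,0.01],[0,0,0],0]]'; python3 -m crank '[[[0,0,0],[0,0,0],0.3],[[0,0,0],[0,0,0],0.4],[[0,0,0],[0,0,0],0.5],[[0,0,0],[0,0,0],0.5],[[0,0,0],[0,0,0],0.5]]';  python3 go.py .4366 .0052 .016 190.3
```

```text
time: 5.4
tcp_pos: [0.4609, 0.0085, 0.0145]
tcp_rot: [[-0.985, -0.174, -0.001], [-0.174, 0.985, -0.0], [0.001, 0.0, -1.0]]
contact_force: [-3.8, -0.1, 5.4]
finger_gap: 0.015
time: 5.82
tcp_pos: [0.462, 0.0085, 0.0146]
tcp_rot: [[-0.985, -0.174, 0.0], [-0.174, 0.985, -0.0], [-0.0, -0.0, -1.0]]
contact_force: [0.1, 1.1, 0.4]
finger_gap: 0.0428
t 5.8167 tcp [0.462  0.0085 0.0146] gap 0.0428 F [0.1 1.1 0.4] j [ 0.02  0.45  2.13 -0.    0.57 -1.73]
shift [ 0.171  0.008 -0.01 ] turn [-0.     0.    -0.003]
```

```bash
python3 -m crank '[[[0,0,-0.1],[0,0,0],0.5],[[0,0,-0.3],[0,0,0],0.5],[[0,0,-0.5],[0,0,0],0.5],[[0,0,-0.75],[0,0,0],0.3],[[0,0,-1],[0,0,0],0]]';python3 -m crank '[[[0,0,-0.2],[0,0,0],0],[[0,0,-0.4],[0,0,0],0],[[0,0,-0.6],[0,0,0],0],[[0,0,-0.8],[0,0,0],0],[[0,0,-0.86],[0,0,0],0]]'
python3 - <<'E'
from ov import *
ct=snap("top","top3"); cs=snap("scene","sc3")
t=(.653-.0,.0445,np.radians(10.5))
ov(ct,.651,.0455,np.radians(10.3),"pics/ovt3.png",(200,120,200,150),4,(.651,.0455,np.radians(10.3)))
ov(cs,.653,.0445,np.radians(10.3),"pics/ovs3.png",(190,150,210,150),3.8,(.653,.0445,np.radians(10.3)))
E
python3 go.py .495 .016 .296 190.3
```

```text
time: 6.23
tcp_pos: [0.461, 0.0085, 0.1658]
tcp_rot: [[-0.985, -0.174, -0.001], [-0.174, 0.985, -0.0], [0.001, 0.0, -1.0]]
contact_force: [1.5, -0.2, -1.2]
finger_gap: 0.0194
time: 6.65
tcp_pos: [0.4635, 0.0086, 0.2981]
tcp_rot: [[-0.985, -0.174, 0.006], [-0.174, 0.985, 0.0], [-0.006, -0.001, -1.0]]
contact_force: [0.7, 0.6, -0.2]
finger_gap: 0.0
t 6.75 tcp [0.4628 0.0086 0.2953] gap -0.0002 F [ 0.3 -0.2  0. ] j [ 0.02  0.03  1.89 -0.    1.22 -1.73]
shift [-0.22   0.012 -0.003] turn [-0.     0.003 -0.003]
```

View pics/ovt3.png

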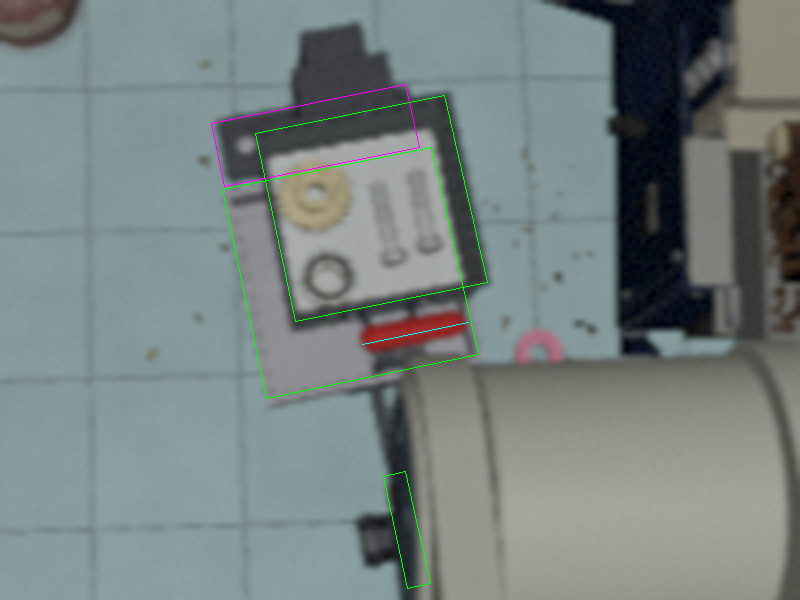

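View pics/ovs3.png

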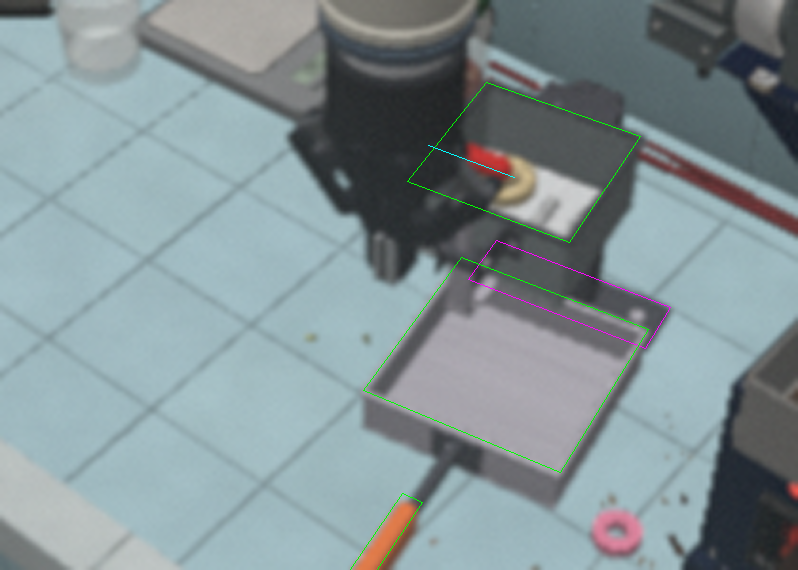

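The tray matches the centred outline to within about 3 mm, standing flat with its handle free. Next, the lever: I'll approach the T bar first, then push.

```bash
python3 -m crank '[[[-0.1,0,0.01],[0,0,0],0],[[-0.22,0.01,0.01],[0,0,0],0],[[-0.34,0.01,0.01],[0,0,0],0],[[-0.44,0.01,0.01],[0,0,0],0],[[-0.5,0.01,0.01],[0,0,0],0]]'; python3 go.py .5777 .0308 .294 190.3;  python3 - <<'E'
from h import *
c=snap("scene","sc4"); cv2.imwrite("pics/sc4c.png",cv2.resize(c[4][140:270,250:390],None,fx=4,fy=4,interpolation=cv2.INTER_CUBIC))
E
```

```text
time: 7.17
tcp_pos: [0.5358, 0.0233, 0.2897]
tcp_rot: [[-0.985, -0.174, -0.003], [-0.174, 0.985, -0.0], [0.003, 0.0, -1.0]]
contact_force: [-0.1, -0.1, 0.7]
finger_gap: 0.0003
t 7.1667 tcp [0.5358 0.0233 0.2897] gap 0.0003 F [-0.1 -0.1  0.7] j [ 0.04  0.16  1.75  0.    1.23 -1.71]
shift [-0.284  0.001 -0.029] turn [ 0.    -0.002 -0.003]
```

View pics/sc4c.png

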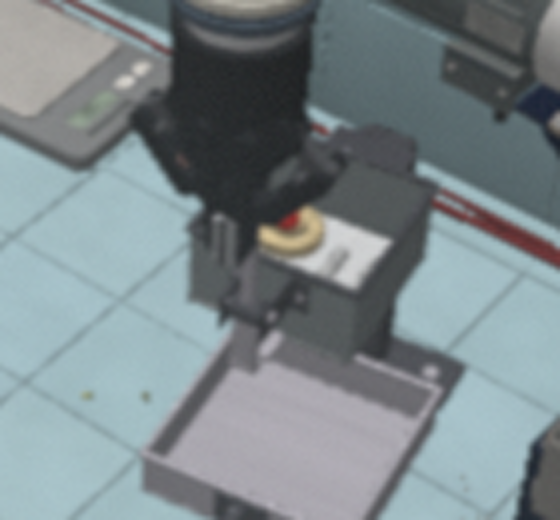

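The closed fingers are just in front of the bar, with no contact yet. Pushing now.

```bash
python3 -m crank '[[[-0.06,0,-0.02],[0,0,0],0],[[-0.12,0,-0.02],[0,0,0],0],[[-0.18,0,-0.02],[0,0,0],0],[[-0.24,0,-0.02],[0,0,0],0],[[-0.28,0,-0.02],[0,0,0],0]]'; python3 -m crank '[[[0,0,0],[0,0,0],0],[[0,0,0],[0,0,0],0],[[0,0,0],[0,0,0],0],[[0,0,0],[0,0,0],0],[[0,0,0],[0,0,0],0]]'; python3 go.py .5777 .0308 .294 190.3;  python3 - <<'E'
from h import *
c=snap("scene","sc5"); cv2.imwrite("pics/sc5c.png",cv2.resize(c[4][140:270,250:390],None,fx=4,fy=4,interpolation=cv2.INTER_CUBIC))
E
```

```text
time: 7.63
tcp_pos: [0.577, 0.0305, 0.2945]
tcp_rot: [[-0.985, -0.174, -0.001], [-0.174, 0.985, -0.0], [0.001, 0.0, -1.0]]
contact_force: [-3.1, -0.2, -2.0]
finger_gap: 0.0
time: 8.05
tcp_pos: [0.5762, 0.0303, 0.295]
tcp_rot: [[-0.985, -0.174, -0.001], [-0.174, 0.985, 0.0], [0.001, 0.0, -1.0]]
contact_force: [-2.5, -1.2, -2.0]
finger_gap: -0.0002
t 8.05 tcp [0.5762 0.0303 0.295 ] gap -0.0002 F [-2.5 -1.2 -2. ] j [ 0.05  0.22  1.67  0.    1.25 -1.7 ]
shift [-0.011  0.001  0.006] turn [ 0.    -0.    -0.003]
```

View pics/sc5c.png

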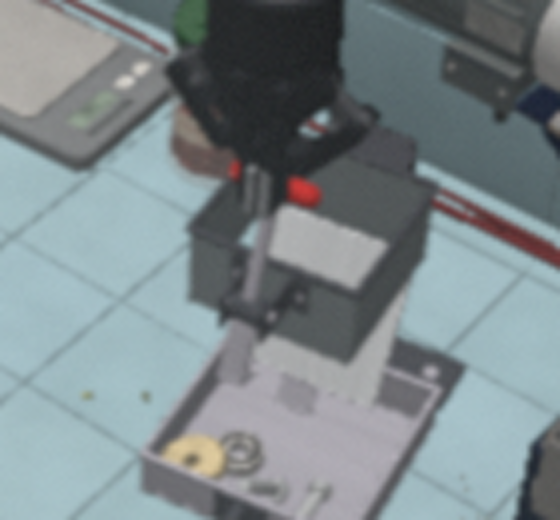

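The floor hangs open, and the gear, bearing and both bolts are visible in the tray. I'll back off from the lever and check.

```bash
python3 -m crank '[[[0.05,0,0],[0,0,0],0],[[0.15,0,0],[0,0,0],0],[[0.3,0,0],[0,0,0],0],[[0.5,0,0],[0,0,0],0],[[0.7,0,0],[0,0,0],0]]'; python3 -m crank '[[[0.1,0.2,-0.1],[0,0,0],0],[[0.2,0.4,-0.2],[0,0,0],0],[[0.3,0.6,-0.3],[0,0,0],0],[[0.4,0.8,-0.4],[0,0,0],0],[[0.5,1,-0.5],[0,0,0],0]]'; python3 -m crank '[[[0,0.2,0],[0,0,0],0],[[0,0.4,0],[0,0,0],0],[[0,0.6,0],[0,0,0],0],[[0,0.8,0],[0,0,0],0],[[0,1,0],[0,0,0],0]]'; python3 -m crank '[[[0,0,0],[0,0,0],0],[[0,0,0],[0,0,0],0],[[0,0,0],[0,0,0],0],[[0,0,0],[0,0,0],0],[[0,0,0],[0,0,0],0]]'
python3 - <<'E'
from ov import *
ct=snap("top","top6"); cs=snap("scene","sc6")
cv2.imwrite("pics/sc6c.png",cv2.resize(cs[4][150:300,230:420],None,fx=4,fy=4,interpolation=cv2.INTER_CUBIC))
ov(ct,.651,.0455,np.radians(10.3),"pics/ovt6.png",(200,120,200,150),4,(.651,.0455,np.radians(10.3)))
E
```

```text
time: 8.52
tcp_pos: [0.4728, 0.0119, 0.2954]
tcp_rot: [[-0.985, -0.174, 0.002], [-0.174, 0.985, -0.0], [-0.002, -0.0, -1.0]]
contact_force: [-0.4, -0.3, 0.2]
finger_gap: -0.0004
time: 8.93
tcp_pos: [0.3725, 0.1476, 0.3715]
tcp_rot: [[-0.985, -0.173, 0.003], [-0.173, 0.985, 0.001], [-0.003, 0.001, -1.0]]
contact_force: [0.1, 0.9, -0.5]
finger_gap: 0.0002
time: 9.35
tcp_pos: [0.3469, 0.2961, 0.3709]
tcp_rot: [[-0.985, -0.174, 0.003], [-0.174, 0.985, 0.002], [-0.003, 0.002, -1.0]]
contact_force: [1.4, 0.5, 0.6]
finger_gap: 0.0
time: 9.77
tcp_pos: [0.3476, 0.2936, 0.3703]
tcp_rot: [[-0.985, -0.173, 0.001], [-0.173, 0.985, 0.0], [-0.001, 0.0, -1.0]]
contact_force: [-0.1, -0.8, 0.5]
finger_gap: -0.0
```

View pics/sc6c.png

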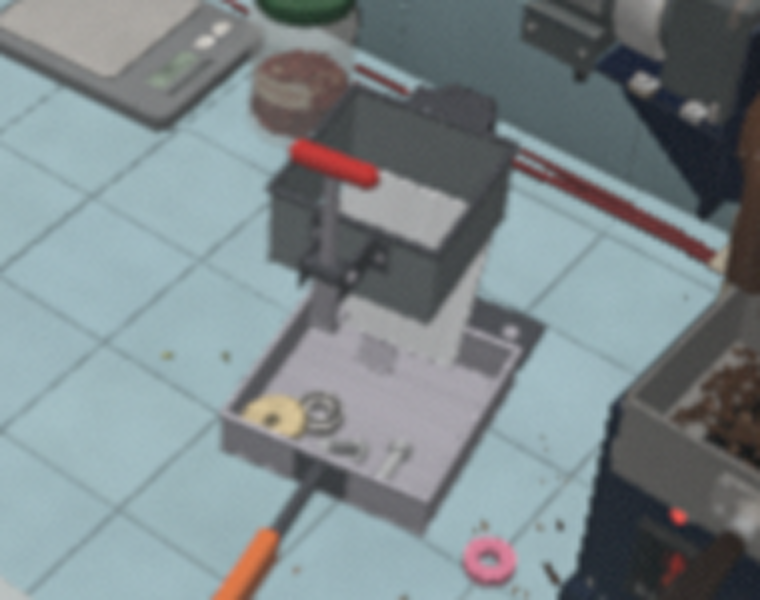

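View pics/ovt6.png

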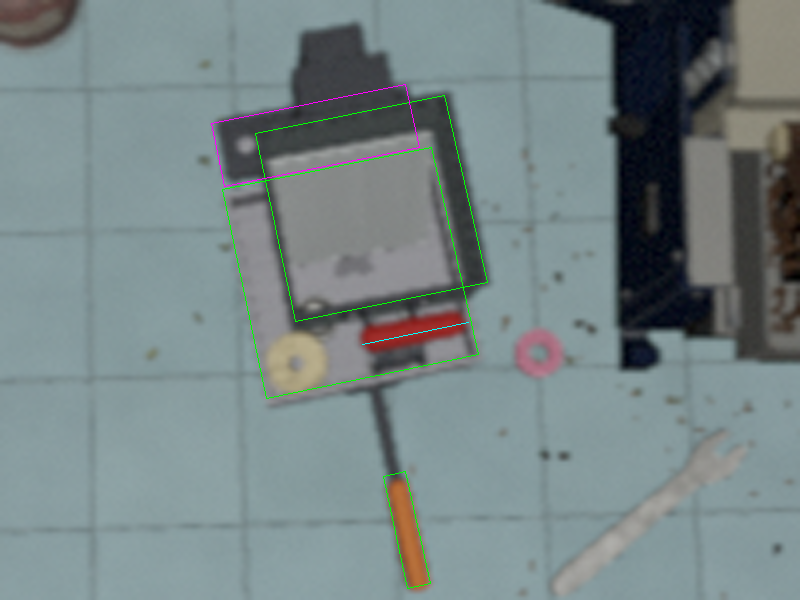

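The scene crop shows the gear (275,418), the bearing (322,412) and the bolts (348,450) and (398,458), all in the tray. The lever is back upright. Last checks before handing in: compare the spanner and pink ring pixels with the first picture.

Run:
```python
from h import *
a=cam("top","pics/top0.npz")[4]; b=cam("top","pics/top6.npz")[4]
d=cv2.GaussianBlur(cv2.absdiff(a,b),(3,3),0).max(2)
print("max diff spanner/ring region",d[222:272,332:390].max(), d[198:218,325:345].max(),"; noise ref",d[60:90,110:240].max())
print(manip.sense()["contact_force"].round(1)); manip.hand_in()
```

```text
max diff spanner/ring region 4 4 ; noise ref 4
[ 0.3 -0.1 -0.5]
the job is handed in; nothing more can be done
```

The job is done and handed in at about 10 s on the robot's clock. I dragged the tray by its orange handle under the bin, let go, then pushed the red lever with closed fingers. The floor swung open, the spares fell into the tray, and I moved the arm clear.

- **Spares:** the last scene picture shows the gear, the bearing and both bolts in the tray. The two bolts show only in the scene view, because the lever and bin hide them from the top camera.
- **Tray:** it stands under the bin within about 3 mm of centre by the top view. With the tray still gripped, the two views disagreed on its fore-aft position by about 5 mm, so I pulled it back 3 mm before letting go.
- **Lever:** it sprang back upright after the push.
- **Spanner and pink ring:** their pixels match the first picture to within image noise, so neither moved.
- **Forces:** the readings I took stayed under 10 N, and the arm was touching nothing at hand-in.

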